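# Centre a cream jar on its narrow warmer with light nudges

## Robot

A 6-joint arm with a two-finger parallel gripper is mounted at the origin on a cart in front of the work surface, level with it; the furniture and walls round the work are solid. World frame = base frame: x ahead of the robot, y to its left, z up, the work surface at z = 0. Lengths are in m, angles in rad, forces in N, time in s.
With the tool pointing down it reaches from about 0.35 to 0.95 m from the base axis. Payload 17.4 kg.
Tool frame: the origin (TCP) lies on the front face of the gripper's body, between the roots of the fingers; the fingertips stand robot.tcp_to_tips ahead of it and the grasp point (between the pads) lies 65 mm ahead of it (robot.tcp_to_tips is the distance from the TCP to the fingertips, in m); z points along the fingers, y is the line along which they close (so a half turn about z gives the same grasp; the last joint's range is limited). The gripper opens to 93 mm and grips with 3 to 60 N. Pads are 15 mm wide; open, the fingers measure 128 mm over their backs; the gripper's body (75 mm by 188 mm) begins 65 mm behind the grasp point.
Start: joints at [1.211, 0.116, 1.442, -0, 1.584, -0.038], TCP at [0.213, 0.64, 0.303] pointing down, gripper open.
Joint ranges: [-2.83, 2.83], [-0.83, 2.19], [0.07, 2.5], [-1.14, 4.28], [0.01, 3], [-2.97, 2.97]. Speed limits (rad/s): [1.89, 1.89, 2.22, 3.14, 3.14, 3.14].

## Interface

Orientations are given as a unit quaternion [w, x, y, z].
In Python, from station import robot gives the robot as it stands.
- The arm moves only by the tool jog_arm, never from a script. Its argument "deltas" is a list of rows, each a list of 3 entries, a list of its own where there are three numbers: the shift along the tool's x, y, z in m, then the turn about the tool's z in degrees, then the gripper's target within -1 to 1 (fully open at 1, half-way at 0, shut at -1). A call has 1 to 12 rows; each row shifts and turns the commanded pose from where the row before left it, along the tool's axes as they then stand; what a row does not reach is not made up. A row lasts 1/12 s, in which the tool goes at most 41.7 mm and 7.16 degrees, less where a joint would pass 70% of its speed; a pose out of reach is approached as far as the arm can. A call is refused whole if a number of a shift passes 0.0417 or a number of a turn 7.16, either way. A call with a gripper value outside its range is refused whole. The fingers move at their own pace and stop on an object; the grip force is fixed at half the most. Time passes only in rows, so rows that do not move let the fingers close. It gives the time, the measured TCP pose, the force, the opening and the grip force at its end, in the units of the state.
- robot.get_state(): the state, without advancing time (a new reading comes with each control period).
- robot.capture(name): name is "scene" or "top" or "wrist"; returns a dict with "image" (420x560x3 uint8, red, green, blue), "depth" (420x560 float32, m along the optical axis (not along the pixel's ray), 0 where there is no reading), "vfov" (degrees; the focal length in pixels is half the picture's height over the tangent of half this angle, whatever the lens; pixels are square), "cx", "cy" (the principal point, pixels), "rvec" (rotation vector, rad) and "tvec" (3), from world to camera coordinates, as OpenCV has them. Camera axes: x right, y down, z forward; pixel columns grow to the right and rows downward; lengths in m; the calibration is good to about 2 mm. A picture is of the moment at which its call begins.
- robot.job_done(): hands the job in; it is judged then, once.
Trained networks look in the newest picture that a camera, given by its name, has taken for a name from the list of things; names that differ only in an ending like _2 or _b are one class to them, and where a whole thing is asked for, a point or a joint stands for the part that bears it (a point fixed in the world has none). Each returns a list of dicts, best first, with "conf" (0 to 1); they miss things now and then, are a little off and sometimes report something else, mostly with a low value. They report only what shows in the picture. A call takes as long as a camera call.
- robot.look_for(camera, thing): "bbox" ([left, top, right, bottom] in pixels, round what is visible of it).
The state is a dict: "time_s": time; "q": joint angles; "qd": joint speeds; "effort": joint torques, N m; "tcp_pos": TCP position; "orientation": TCP orientation; "force": force on the tool from outside, world axes, zero at the start; "torque": the same for the moment, N m; "opening": opening from 0.0 (shut) to 1.0 (fully open); "gripper_force": force on a finger pad.
Only numpy, scipy, OpenCV 4.12 (cv2) and the standard library are available. Lean on these libraries where they do the work, as an engineer would, in place of code of your own. Each camera call takes 0.05 s, during which the arm holds its last target. There are 200 camera calls.

## Task

The small pink-and-white cream jar has been put down off-centre on the narrow round plate of the jar warmer and is close to falling off. Nudge it with the outside of shut fingertips, gently and low down, until it stands upright in the middle of the plate, then take the hand away. Do not grip, lift or tip the jar, and leave everything else on the table where it is.

Things in the scene. Friction and masses are not known exactly. Their poses are not given: they have to be found in the camera images.
- jar: loose cream jar, pale pink below, white lid (one rigid piece), 53 mm in diameter, 50 mm tall, straight wall, about 0.12 kg. Origin: centre of its underside, z up. It stands 10 to 14 mm off-centre, in any direction, on the narrower warmer plate, so its edge overhangs. Pushed from the side 10 to 20 mm above the plate it slides at about 1 N; pushed near the lid or pressed down at the edge it tips.
- warmer: jar warmer, fixed to the mat: white round foot 72 mm in diameter and 18 mm high, slim metal stem, and at the top a dark round plate 36 mm in diameter. 50 mm tall in all. Origin: centre of its underside, on the mat.
- plate_centre (a point): centre of the top face of the warmer's plate, 50 mm above the warmer's origin and 52 mm above the table; the jar's underside rests at this height. The jar is centred when its origin is on this point.
- mat: thin grey-green mat, 112 x 400 x 2 mm, fixed on the free strip of table in front of the machine; origin: centre of its underside; its y runs along the strip, its x towards the machine. The machine begins about 5 mm beyond the mat, 26 mm high there, and rises away from it to 0.15 m at the back.
- oil_bottle: bystander: brown dropper bottle with black rubber top, 33 mm in diameter, 102 mm tall, upright on the mat; origin: centre of its underside. At least 90 mm from the warmer's axis.
- tweezers: bystander: steel tweezers lying flat, 13 x 115 x 9 mm, long along their y; origin: centre of the underside.
- carton: bystander: small white-and-blue carton lying flat, 32 x 78 x 20 mm, long along its y, at the far left end of the strip; origin: centre of its underside.

How it is judged:
By the outcome, as a careful person would: the job done as asked, in the order asked, and still so for the second after the job is handed in, with the robot touching nothing.
It also fails if it takes over 64 s, if anything falls off the work surface, if the arm or the gripper's body presses on something with over 40 N, if the wrist force passes 120 N, or if a joint passes its speed limit or range.

## Working session

There is one attempt and no reset: what is moved stays moved. The work goes in short steps, Python scripts to look and compute and a tool call to move; the robot and the scene stay as the last step left them, time stands still between calls to the robot, and variables do not carry over. Pictures are saved under pics/ and viewed, at most 10 in all, crops included, and the job is handed in when it is done.

Besides the shell and the picture viewer there is one more tool, called after ">>>" as name([rows], argument=value, ...), one row to a line, values as JSON. jog_arm: Moves the arm, as the interface text tells. Its arguments: {"type":"object","properties":{"deltas":{"type":"array","items":{"type":"array"}}},"required":["deltas"]}

```bash
mkdir -p pics; ls
cat > h.py <<'E'
import numpy as np, cv2
from station import robot
def cap(n):
    c=robot.capture(n); c['R']=cv2.Rodrigues(np.array(c['rvec'],float))[0]; c['t']=np.array(c['tvec'],float).ravel()
    c['f']=c['image'].shape[0]/2/np.tan(np.radians(c['vfov'])/2); return c
def cloud(c):
    d=c['depth']; v,u=np.indices(d.shape); p=np.stack([(u-c['cx'])/c['f']*d,(v-c['cy'])/c['f']*d,d],-1)
    w=(p-c['t'])@c['R']; w[d==0]=np.nan; return w
def ray(c,u,v,z):
    o=-c['R'].T@c['t']; r=c['R'].T@np.array([(u-c['cx'])/c['f'],(v-c['cy'])/c['f'],1]); return o+r*(z-o[2])/r[2]
def proj(c,p):
    q=c['R']@np.array(p)+c['t']; return q[:2]/q[2]*c['f']+[c['cx'],c['cy']]
def save(c,n,box=None,s=1):
    im=c['image'][...,::-1]
    if box: im=im[box[1]:box[3],box[0]:box[2]]
    cv2.imwrite('pics/'+n,cv2.resize(im,None,fx=s,fy=s,interpolation=cv2.INTER_CUBIC))
E
python3 - <<'E'
from h import *
np.set_printoptions(precision=4,suppress=True)
print(robot.tcp_to_tips, robot.get_state())
ims=[]
for n in ['scene','top','wrist']:
    c=cap(n); ims.append(c['image'])
    print(n,c['vfov'],c['cx'],c['cy'],-c['R'].T@c['t'],c['R'][2])
    w=cloud(c)
    for t in ['jar','warmer','oil_bottle','tweezers','carton','mat']:
        for r in robot.look_for(n,t)[:2]:
            b=[int(x) for x in r['bbox']]; print(t,round(r['conf'],2),b,np.nanmedian(w[max(b[1],0):b[3],max(b[0],0):b[2]].reshape(-1,3),0))
a=cv2.resize(np.hstack(ims[:2]),(800,300)); b=cv2.resize(ims[2],(400,300)); 
cv2.imwrite('pics/a.png',np.vstack([a,np.hstack([b,b*0])])[...,::-1])
E
```

```text
pics
0.0841 {'time_s': 0.0, 'q': array([ 1.2112,  0.1165,  1.4423,  0.    ,  1.584 , -0.0378]), 'qd': array([-0.002 ,  0.0005,  0.0016, -0.0004, -0.    ,  0.0014]), 'effort': array([ -0.0011, -72.1256, -62.2628,   0.078 ,   0.0236,  -0.0001]), 'tcp_pos': array([0.2135, 0.6402, 0.302 ]), 'orientation': array([-0.0001,  0.1602,  0.9871, -0.0006]), 'force': array([ 0.2675, -0.3108, -0.3918]), 'torque': array([-0.0147, -0.0084, -0.036 ]), 'gripper_force': 0.0, 'opening': 1.0031501104161542}
scene 48.745681944054496 285.8242471910808 206.05841894074237 [ 0.1914 -0.3891  0.6532] [ 0.3227  0.6333 -0.7035]
jar 0.76 [271, 171, 303, 206] [0.4756 0.1604 0.0886]
warmer 0.97 [266, 203, 302, 226] [0.4653 0.1624 0.0135]
tweezers 0.67 [236, 257, 267, 265] [0.3697 0.1046 0.0028]
carton 0.95 [291, 167, 322, 192] [0.5588 0.228  0.0171]
carton 0.69 [269, 204, 303, 229] [0.4671 0.159  0.0131]
mat 0.84 [194, 188, 317, 365] [0.3773 0.0553 0.0006]
top 48.801941056317794 273.7140228879852 206.4449299733438 [0.3478 0.1515 0.8918] [ 0.1677 -0.0224 -0.9856]
jar 0.92 [235, 194, 267, 225] [0.4782 0.1742 0.1016]
warmer 0.74 [226, 201, 260, 235] [0.4669 0.1883 0.0201]
oil_bottle 0.51 [313, 254, 332, 273] [0.3866 0.0475 0.0631]
oil_bottle 0.49 [197, 151, 235, 189] [0.57   0.2476 0.0091]
carton 0.73 [197, 149, 234, 189] [0.5723 0.251  0.0048]
mat 0.58 [195, 166, 388, 355] [0.3995 0.0927 0.0031]
wrist 60.20935801074217 282.3453981379097 204.96887892855807 [0.146  0.6626 0.3858] [ 0.2415 -0.0824 -0.9669]
```

View pics/a.png

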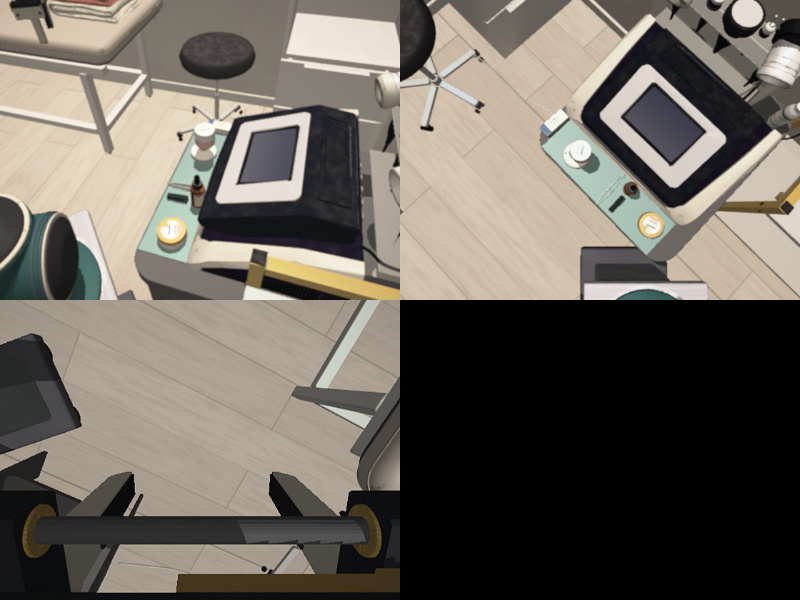

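The scene view shows the jar at about (205,135) on the warmer, with the bottle, tweezers and a yellow tin further along the mat. The top view shows the jar lid at about (580,152), over the white foot at (575,155). Next I'll measure both from depth.

```bash
cat >> h.py <<'E'
from scipy.optimize import least_squares
def fitc(P,r):
    # circle with known radius through boundary points
    s=least_squares(lambda x:np.hypot(P[:,0]-x[0],P[:,1]-x[1])-r,np.median(P,0),loss='soft_l1',f_scale=.001); return s.x,np.sqrt(np.mean(s.fun**2))
E
python3 - <<'E'
from h import *
np.set_printoptions(precision=4,suppress=True)
for n,bj in [('scene',(255,155,320,240)),('top',(215,180,280,245))]:
    c=cap(n); w=cloud(c); save(c,n+'1.png',bj,8)
    b=bj; s=w[b[1]:b[3],b[0]:b[2]]
    for nm,lo,hi,r in [('lid',.095,.11,.0265),('foot',.014,.024,.036)]:
        m=(s[...,2]>lo)&(s[...,2]<hi)&(np.hypot(s[...,0]-.472,s[...,1]-.178)<.06); P=s[m]
        print(n,nm,m.sum(),np.median(P[:,2]),'bb',P[:,:2].min(0),P[:,:2].max(0),'mid',(P[:,:2].min(0)+P[:,:2].max(0))/2,'mean',P.mean(0))
        hull=cv2.convexHull(P[:,:2].astype(np.float32))[:,0]; print(' hullfit',fitc(hull,r), 'free', cv2.minEnclosingCircle(hull))
    # mat & neighbours
    m=(w[...,2]>-.002)&(w[...,2]<.006)
    if n=='top':
        hsv=cv2.cvtColor(c['image'],cv2.COLOR_RGB2HSV); g=(hsv[...,0]>60)&(hsv[...,0]<100)&(hsv[...,1]>30)&m
        g=cv2.morphologyEx(g.astype(np.uint8),cv2.MORPH_OPEN,np.ones((3,3)))>0
        print('mat rect',cv2.minAreaRect(w[g][:,:2].astype(np.float32)),cv2.boxPoints(cv2.minAreaRect(w[g][:,:2].astype(np.float32))))
E
python3 -c "
import cv2,numpy as np
a=cv2.imread('pics/scene1.png');b=cv2.imread('pics/top1.png');print(a.shape,b.shape)
h=380;cv2.imwrite('pics/b.png',np.hstack([cv2.resize(a,(int(a.shape[1]*h/a.shape[0]),h)),cv2.resize(b,(h,h))]))"
```

```text
scene lid 478 0.09920082025006227 bb [0.4495 0.1398] [0.5014 0.1924] mid [0.4754 0.1661] mean [0.4748 0.1644 0.0991]
 hullfit (array([0.4755, 0.1665]), np.float64(0.00048760881131893613)) free ((0.47585561871528625, 0.1662924438714981), 0.02692766860127449)
scene foot 258 0.01576423355686692 bb [0.4479 0.1519] [0.505  0.2064] mid [0.4765 0.1791] mean [0.4729 0.1713 0.0161]
 hullfit (array([0.4797, 0.1865]), np.float64(0.005782610662524236)) free ((0.4770241677761078, 0.17796370387077332), 0.030369095504283905)
top lid 718 0.10223135851375569 bb [0.4496 0.1451] [0.5008 0.1954] mid [0.4752 0.1702] mean [0.4749 0.1704 0.1022]
 hullfit (array([0.4755, 0.1703]), np.float64(0.0006392564738263948)) free ((0.47554221749305725, 0.17019642889499664), 0.02644503302872181)
top foot 318 0.0168725303465945 bb [0.4436 0.1273] [0.5231 0.2171] mid [0.4833 0.1722] mean [0.4699 0.1949 0.0169]
 hullfit (array([0.4796, 0.1803]), np.float64(0.010546566334984065)) free ((0.4840528666973114, 0.17100177705287933), 0.04797884821891785)
mat rect ((0.3986116945743561, 0.10004546493291855), (0.39956140518188477, 0.11045922338962555), 44.777671813964844) [[ 0.2179 -0.0015]
 [ 0.2957 -0.0799]
 [ 0.5793  0.2016]
 [ 0.5015  0.28  ]]
(680, 520, 3) (520, 520, 3)
```

View pics/b.png

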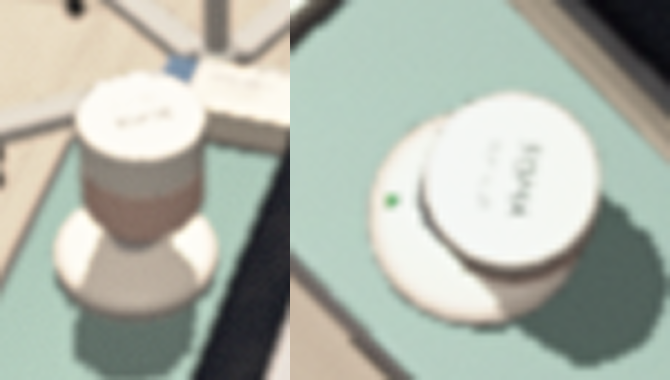

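The two crops show the lid offset towards the machine, up and to the right of the foot in the top view. I'll measure the foot and lid outlines from the edges.

Run:
```python
from h import *
np.set_printoptions(precision=4,suppress=True)
c=cap('top'); w=cloud(c)
hsv=cv2.cvtColor(c['image'],cv2.COLOR_RGB2HSV).astype(int)
# profile of hsv along row through foot, left side, and depth
print(hsv[217,222:236].tolist()); print(w[217,222:236,2])
# foot silhouette: radial search for green->white boundary around guessed centre
cu,cv_=247.2,217.1
im=c['image'].astype(np.float32); pts=[]
for a in np.radians(np.arange(60,260,4)):
    rr=np.arange(12,24,.1); u=cu+rr*np.cos(a); v=cv_+rr*np.sin(a)
    s=cv2.remap(im,u.astype(np.float32)[None],v.astype(np.float32)[None],cv2.INTER_LINEAR)[0]
    red=s[:,0]; k=np.argmin(np.gradient(cv2.GaussianBlur(red[:,None],(1,9),2)[:,0])); pts.append((np.degrees(a),u[k],v[k],rr[k]))
pts=np.array(pts)
for z in [.004,.012,.02]:
    P=np.array([ray(c,u,v,z)[:2] for _,u,v,_ in pts]); x,e=fitc(P,.036); 
    res=np.hypot(*(P-x).T)-.036; g=abs(res)<.0015; print(z,x,e,g.sum(), fitc(P[g],.036) if g.sum()>5 else '')
print(np.c_[pts[:,0],pts[:,3],res*1000][::3])
# lid
u0,v0=proj(c,[.4755,.1703,.102]); pts=[]
for a in np.radians(np.arange(-130,60,4)):
    rr=np.arange(9,22,.1); u=u0+rr*np.cos(a); v=v0+rr*np.sin(a)
    s=cv2.remap(im,u.astype(np.float32)[None],v.astype(np.float32)[None],cv2.INTER_LINEAR)[0][:,0]
    k=np.argmin(np.gradient(cv2.GaussianBlur(s[:,None],(1,9),2)[:,0])); pts.append((u[k],v[k]))
P=np.array([ray(c,*p,.102)[:2] for p in pts]); print('lid',u0,v0,fitc(P,.0265))
```

```text
[[74, 29, 208], [74, 29, 209], [74, 29, 208], [74, 29, 208], [73, 31, 208], [71, 26, 205], [32, 17, 205], [21, 22, 234], [24, 10, 243], [35, 6, 246], [45, 4, 247], [48, 5, 248], [45, 4, 247], [45, 4, 248]]
[0.0031 0.0032 0.0014 0.0044 0.0032 0.0019 0.0123 0.0137 0.0138 0.015
 0.0153 0.017  0.0196 0.0186]
0.004 [0.4794 0.183 ] 0.001652039017148543 48 (array([0.4794, 0.1831]), np.float64(0.00042137460657478066))
0.012 [0.4784 0.1823] 0.0016612182599945297 47 (array([0.4784, 0.1824]), np.float64(0.0004608853774892904))
0.02 [0.4774 0.1816] 0.0016873556997908186 47 (array([0.4774, 0.1818]), np.float64(0.0005886449088546742))
[[ 60.      17.6     -0.653 ]
 [ 72.      17.3     -0.9755]
 [ 84.      17.5     -0.4566]
 [ 96.      17.5     -0.4292]
 [108.      17.2     -1.0767]
 [120.      17.9      0.0689]
 [132.      18.      -0.0002]
 [144.      18.4      0.436 ]
 [156.      18.6      0.4592]
 [168.      19.1      1.0341]
 [180.      18.7     -0.0846]
 [192.      14.7     -8.0295]
 [204.      19.3      0.3886]
 [216.      19.2     -0.094 ]
 [228.      19.2     -0.357 ]
 [240.      19.      -0.9794]
 [252.      18.5     -2.1572]]
lid 252.4289324338741 210.1020329303419 (array([0.4748, 0.1708]), np.float64(0.00039629838102677497))
```

>>> jog_arm([
  [[0,0,0],7,-1],
  [[0,0,0],7,-1],
  [[0,0,0],7,-1],
  [[0,0,0],5.6,-1],
])

```text
time_s: 1.53
tcp_pos: [0.2135, 0.6404, 0.3027]
orientation: [-0.0, 0.386, 0.923, 0.0]
force: [-0.4, 0.4, 0.8]
opening: 0.764
gripper_force: 0.0
```

>>> jog_arm([
  [[-0.03,-0.012,0],0,-1],
  [[-0.03,-0.012,0],0,-1],
  [[-0.03,-0.012,0],0,-1],
  [[-0.03,-0.012,0],0,-1],
  [[-0.03,-0.012,0],0,-1],
  [[-0.03,-0.012,0],0,-1],
  [[-0.03,-0.012,0],0,-1],
  [[-0.03,-0.012,0],0,-1],
  [[-0.03,-0.012,0],0,-1],
  [[-0.03,-0.012,0],0,-1],
  [[-0.03,-0.012,0],0,-1],
  [[-0.03,-0.012,0],0,-1],
])

```text
time_s: 2.53
tcp_pos: [0.3662, 0.2824, 0.303]
orientation: [0.0, 0.383, 0.924, 0.0]
force: [0.0, 0.7, -0.1]
opening: 0.008
gripper_force: 0.0
```

>>> jog_arm([
  [[-0.03,-0.012,0],0,-1],
  [[-0.03,-0.012,0],0,-1],
  [[-0.03,-0.012,0],0,-1],
  [[-0.03,-0.012,0],0,-1],
  [[-0.03,-0.01,0],0,-1],
  [[-0.008,0,0],0,-1],
  [[0,0,0],0,-1],
  [[0,0,0],0,-1],
])

```text
time_s: 3.2
tcp_pos: [0.4366, 0.1312, 0.3028]
orientation: [-0.0, 0.383, 0.924, 0.0]
force: [0.6, 0.8, -0.5]
opening: 0.008
gripper_force: 0.0
```

Run:
```python
from h import *
np.set_printoptions(precision=4,suppress=True)
s=robot.get_state(); print(s['time_s'],s['tcp_pos'],s['orientation'],s['opening'])
c=cap('wrist'); w=cloud(c); print(robot.look_for('wrist','jar'),robot.look_for('wrist','warmer'))
print(proj(c,[.479,.183,.02]),proj(c,[.475,.171,.102]))
d=cap('scene')
cv2.imwrite('pics/c.png',np.hstack([cv2.resize(c['image'],(480,360)),cv2.resize(d['image'][90:300,180:367],(320,360))])[...,::-1])
```

```text
3.2 [0.4366 0.1312 0.3028] [-0.0001  0.3835  0.9235  0.0001] 0.007804799319831609
[{'bbox': [318.3, 162.1, 381.5, 232.6], 'conf': 0.58}] [{'bbox': [313.4, 135.7, 381.1, 183.6], 'conf': 0.71}]
[348.5995 174.1172] [352.0325 198.6921]
```

View pics/c.png

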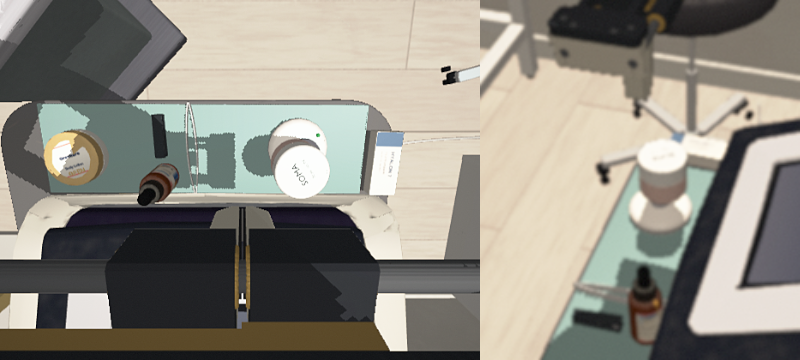

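The wrist view shows the jar lid at (300,170), the foot behind it at (298,143), the tweezers at (190,150) and the bottle at (160,180). The tool is clear of all of them. I'll refine the offset using 3D circle edges from all three cameras.

```bash
cat >> h.py <<'E'
def circ(c,x0,z,r,a0=0,a1=360,half=.010,it=4,ch=0):
    """edge-fit of a bright disc of radius r at height z seen over angles a0..a1 (world, deg)"""
    x=np.array(x0,float); im=c['image'][...,ch].astype(np.float32)
    for i in range(it):
        h=half if i<2 else .004
        P=[]
        rr=r+np.linspace(-h,h,81)
        for a in np.radians(np.arange(a0,a1,3)):
            W=np.c_[x[0]+rr*np.cos(a),x[1]+rr*np.sin(a),0*rr+z]; q=np.array([proj(c,p) for p in W]).astype(np.float32)
            s=cv2.remap(im,q[:,:1],q[:,1:],cv2.INTER_LINEAR)[:,0]; g=np.gradient(cv2.GaussianBlur(s[:,None],(1,0+15),3)[:,0])
            k=np.argmin(g[4:-4])+4
            if g[k]*81/(2*h)<-2000*1: P.append(W[k,:2])
        P=np.array(P)
        s=least_squares(lambda y:np.hypot(P[:,0]-y[0],P[:,1]-y[1])-r,x,loss='cauchy',f_scale=.0006); x=s.x
    return x,np.median(abs(s.fun))*1e3,len(P),np.mean(abs(s.fun)<.001)
E
cat > m.py <<'E'
from h import *
import sys
np.set_printoptions(precision=4,suppress=True)
cams=sys.argv[1:] or ['top','scene','wrist']
L=np.array([.475,.171]);F=np.array([.479,.183])
for n in cams:
    c=cap(n); o=-c['R'].T@c['t']; w=cloud(c); d=np.degrees(np.arctan2(*(o[:2]-F)[::-1]))
    l=circ(c,L,.102,.0265,d+60,d+300) # far side: lid over background
    l2=circ(c,L,.102,.0265,0,360)
    f=circ(c,F,.003,.036,d-100,d+100); f2=circ(c,F,.003,.036,0,360)
    u,v=proj(c,[*l[0],.102]).astype(int); print(n,'cam az',d,'lid z',np.median(w[v-5:v+6,u-5:u+6,2]))
    for k in (l,l2,f,f2): print('  ',*k)
    D=f2[0]-l2[0]; print('  need (tool x,y) mm',1e3*np.dot(D,[-.707,.707]),1e3*np.dot(D,[.707,.707]))
E
python3 m.py
```

```text
top cam az -166.48808245187212 lid z nan
   [0.4903 0.1771] 0.4339631465548992 25 0.64
   [0.4733 0.1731] 1.4826385572069833 32 0.3125
   [0.4734 0.1652] 1.012112685612021 22 0.5
   [0.4739 0.1655] 1.1576157844691084 29 0.4827586206896552
  need (tool x,y) mm -5.841910979126513 -4.9839944336049955
scene cam az -116.69003334006226 lid z 0.09964205010428086
   [0.4756 0.1641] 0.7101982947541539 73 0.6986301369863014
   [0.4756 0.164 ] 0.46708450105534954 113 0.8053097345132744
   [0.4815 0.1851] 0.6410938168191425 67 0.835820895522388
   [0.4817 0.1852] 0.6143658694988813 94 0.7127659574468085
  need (tool x,y) mm 10.676109427694406 19.280057448087838
wrist cam az -179.1634474865627 lid z 0.10266774724033458
   [0.4757 0.1697] 0.3430872808068506 80 0.8125
   [0.4766 0.1703] 0.499974075283377 120 0.7916666666666666
   [0.4805 0.1827] 0.23062749802316151 65 0.9076923076923077
   [0.4806 0.1828] 0.3037393169793984 93 0.8602150537634409
  need (tool x,y) mm 5.9885296584494565 11.718762632124767
```

>>> jog_arm([
  [[0,-0.005,0.03],0,-1],
  [[0,0,0.03],0,-1],
  [[0,0,0.03],0,-1],
  [[0,0,0.03],0,-1],
  [[0,0,0.02],0,-1],
  [[0,0,0.02],0,-1],
  [[0,0,0],0,-1],
  [[0,0,0],0,-1],
])

```text
time_s: 4.22
tcp_pos: [0.4328, 0.1277, 0.1426]
orientation: [-0.001, 0.383, 0.924, -0.0]
force: [-0.0, 0.5, -0.1]
opening: 0.008
gripper_force: 0.0
```

Run:
```python
from h import *
np.set_printoptions(precision=4,suppress=True)
s=robot.get_state(); print(s['time_s'],s['tcp_pos'],s['force'],s['opening'])
T=s['tcp_pos']; c=cap('wrist'); d=cap('scene'); t=cap('top')
for cc,n in((c,'wrist'),(d,'scene')):
    w=cloud(cc); w=w-T; X=w@np.array([-.707,.707,0]); Y=w@np.array([.707,.707,0]); Z=-w[...,2]
    for a in np.arange(.02,.09,.01):
        m=(abs(Z-a)<.005)&(abs(X)<.05)&(abs(Y)<.03)
        if m.sum()>3: print(n,round(a,3),m.sum(),'x',np.percentile(X[m],[2,98])*1e3,'y',np.percentile(Y[m],[2,98])*1e3)
u,v=proj(d,[.45,.15,.1]).astype(int)
cv2.imwrite('pics/d.png',np.hstack([cv2.resize(c['image'],(400,300)),cv2.resize(d['image'][v-45:v+45,u-60:u+60],(400,300),interpolation=cv2.INTER_CUBIC)])[...,::-1])
```

```text
4.2167 [0.4328 0.1277 0.1426] [-0.0047  0.4837 -0.062 ] 0.00802720483329305
wrist 0.02 48 x [-8.005  -4.7778] y [-2.2635  1.2308]
wrist 0.03 69 x [7.3676 8.6421] y [-1.8268  0.6601]
wrist 0.04 146 x [7.3874 9.9566] y [-3.0814  1.8575]
wrist 0.05 289 x [ 7.7095 10.1428] y [-14.8763  13.7836]
wrist 0.06 640 x [ 7.7993 10.094 ] y [-15.1059  13.8411]
wrist 0.07 546 x [-4.5914 10.0463] y [-14.4939  13.1009]
wrist 0.08 269 x [ 1.0978 10.056 ] y [-11.7273  10.7662]
scene 0.06 14 x [-11.0828  -9.5009] y [-2.395   9.2499]
scene 0.07 12 x [-11.3809 -10.2375] y [-4.7514  7.8111]
scene 0.08 12 x [-11.248  -10.2206] y [-6.4194  8.7682]
```

View pics/d.png

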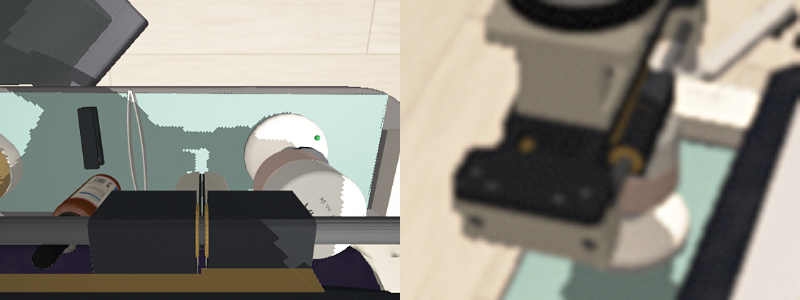

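The fingers taper along tool y near the tips, so pushing with that side would touch high on the jar. The tool-x face is straight, so I'll push with that: lift, turn about 64° so tool x points along the needed shift, and check the machine clearance.

>>> jog_arm([
  [[0,0,-0.03],0,-1],
  [[0,0,-0.03],0,-1],
  [[0,0,0],7.1,-1],
  [[0,0,0],7.1,-1],
  [[0,0,0],7.1,-1],
  [[0,0,0],7.1,-1],
  [[0,0,0],7.1,-1],
  [[0,0,0],7.1,-1],
  [[0,0,0],7.1,-1],
  [[0,0,0],7.1,-1],
  [[0,0,0],7.1,-1],
  [[0,0,0],0,-1],
])

```text
time_s: 5.37
tcp_pos: [0.4333, 0.1276, 0.2041]
orientation: [0.0, 0.816, 0.579, 0.001]
force: [-0.6, -0.0, 0.6]
opening: 0.006
gripper_force: 0.0
```

```bash
cat >> h.py <<'E'
def axes():
    from scipy.spatial.transform import Rotation
    s=robot.get_state(); q=s['orientation']; M=Rotation.from_quat([q[1],q[2],q[3],q[0]]).as_matrix(); return s,M
E
sed -i "s/^    D=f2.*//" m.py
cat >> m.py <<'E'
    s,M=axes(); D=np.append(f2[0]-l2[0],0); print('  need tool xy mm',1e3*(M.T@D)[:2],'jar rel tcp tool',1e3*(M.T@(np.append(l2[0],.102)-s['tcp_pos'])))
E
python3 m.py wrist
python3 - <<'E'
from h import *
np.set_printoptions(precision=4,suppress=True)
s,M=axes(); print(s['time_s'],s['tcp_pos'],s['q'],'xaxis',np.degrees(np.arctan2(M[1,0],M[0,0])))
# highest machine surface under the body footprint, from several cameras
for n in ('scene','wrist','top'):
    w=cloud(cap(n)); m=(w[...,0]>.5)&(w[...,0]<.6)&(w[...,1]>.03)&(w[...,1]<.15)&(w[...,2]<.17)
    print(n,m.sum(),np.percentile(w[m][:,2],[50,95,99]) if m.sum() else '')
E
```

```text
wrist cam az 154.10306992272032 lid z 0.10289265808733052
   [0.4759 0.1707] 0.41085744470110985 81 0.8024691358024691
   [0.477  0.1707] 0.829582347222517 120 0.6583333333333333
   [0.4794 0.1828] 0.2042793577890778 57 0.9122807017543859
   [0.4797 0.1829] 0.2756079732438299 97 0.7835051546391752
  need tool xy mm [12.4442 -1.3587] jar rel tcp tool [ 54.7127  27.3148 102.0154]
5.4167 [0.4333 0.1276 0.2039] [ 0.23   -0.3495  2.0275  0.      1.4619  0.5586] xaxis 71.17076089526108
scene 2324 [0.1269 0.1487 0.1552]
wrist 32804 [0.1129 0.1345 0.1374]
top 1142 [0.1344 0.1569 0.1602]
```

Run:
```python
from h import *
np.set_printoptions(precision=3,suppress=True)
s,M=axes(); w=cloud(cap('wrist'))
m=(w[...,2]>-.01)&(w[...,2]<.17); P=w[m]
Q=(P-[.3986,.1,0]); a=Q@np.array([.707,-.707,0])
r=(P[:,0]>.43)&(P[:,1]<.2)
for k in np.arange(.05,.16,.01):
    b=r&(abs(a-k)<.005); 
    if b.sum()>5: print(round(k,3),b.sum(),np.percentile(P[b][:,2],[5,50,98]))
for T in ([.46,.128],[.465,.143]):
    l=(P-[*T,0])@M; f=(abs(l[:,0])<.042)&(abs(l[:,1])<.099)&(np.hypot(P[:,0]-.476,P[:,1]-.171)>.035)
    i=f&(a>.05); print(T,f.sum(),P[i][:,2].max() if i.any() else '', P[i][np.argmax(P[i][:,2])])
```

```text
0.05 2032 [0.002 0.003 0.015]
0.06 7011 [0.003 0.024 0.099]
0.07 11593 [0.011 0.094 0.106]
0.08 10413 [0.037 0.105 0.111]
0.09 8199 [0.049 0.112 0.118]
0.1 5747 [0.059 0.12  0.124]
0.11 4382 [0.065 0.126 0.129]
0.12 3198 [0.128 0.131 0.134]
0.13 1660 [0.132 0.134 0.137]
0.14 2036 [0.133 0.136 0.139]
0.15 827 [0.137 0.139 0.142]
[0.46, 0.128] 40446 0.13462529420814487 [0.546 0.074 0.135]
[0.465, 0.143] 40766 0.13462529420814487 [0.546 0.074 0.135]
```

>>> jog_arm([
  [[0,0.0265,0],0,-1],
  [[0,0,0.02],0,-1],
  [[0,0,0.02],0,-1],
  [[0,0,0.01],0,-1],
  [[0,0,0.007],0,-1],
  [[0,0,0],0,-1],
  [[0,0,0],0,-1],
])

```text
time_s: 6.2
tcp_pos: [0.4582, 0.1191, 0.1463]
orientation: [0.0, 0.814, 0.581, 0.0]
force: [0.4, 1.1, -0.0]
opening: 0.004
gripper_force: 0.0
```

```bash
python3 m.py wrist
python3 - <<'E'
from h import *
np.set_printoptions(precision=4,suppress=True)
s,M=axes(); print(s['time_s'],s['tcp_pos'],s['force'],s['torque'])
c=cap('wrist'); d=cap('scene'); w=cloud(c); l=(w-s['tcp_pos'])@M
for a in np.arange(.05,.085,.01):
    m=(abs(l[...,2]-a)<.005)&(abs(l[...,0])<.02)&(abs(l[...,1])<.022); print(a,m.sum(),np.percentile(l[m][:,0],[5,25,50,75,95])*1e3)
u,v=proj(d,[.47,.16,.09]).astype(int)
cv2.imwrite('pics/e.png',np.hstack([cv2.resize(c['image'],(400,300)),cv2.resize(d['image'][v-45:v+45,u-60:u+60],(400,300),interpolation=cv2.INTER_CUBIC)])[...,::-1])
E
```

```text
wrist cam az 60.14768504334812 lid z 0.10295969282289291
   [0.4773 0.1711] 0.44072115198836964 80 0.75
   [0.4771 0.171 ] 0.8978007978030969 120 0.5166666666666667
   [0.4793 0.1836] 0.18503938982638093 60 0.95
   [0.4793 0.1836] 0.29648110813033923 92 0.7065217391304348
  need tool xy mm [12.5885 -2.0029] jar rel tcp tool [55.1697  0.8358 44.7436]
6.25 [0.4584 0.1191 0.1467] [ 0.1816 -0.2083  0.7477] [-0.0757  0.0264  0.0043]
0.05 291 [7.1647 8.3599 8.7771 8.9725 9.2858]
0.060000000000000005 646 [7.4285 8.5945 8.8187 9.0159 9.2647]
0.07 548 [-1.5497  8.5025  8.7444  8.9666  9.2025]
0.08000000000000002 260 [3.2908 7.449  8.7302 8.8922 9.1637]
```

View pics/e.png

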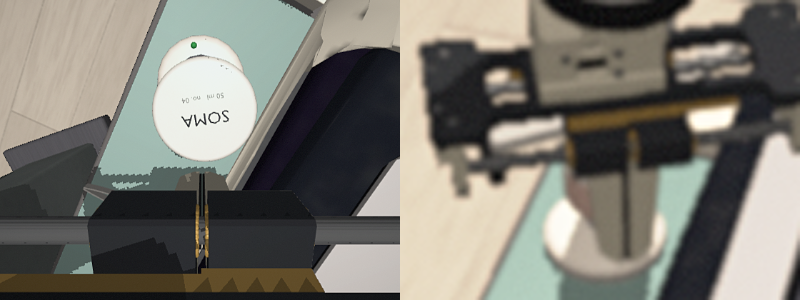

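The wrist view shows the lid at (205,108), the foot peeking out at (190,50) and the shut fingers centred below at (200,180). The scene view shows the tips beside the jar and above the foot. I'll advance now and go slowly through contact.

>>> jog_arm([
  [[0.006,0,0],0,-1],
  [[0.006,0,0],0,-1],
  [[0.003,0,0],0,-1],
  [[0.001,0,0],0,-1],
  [[0.001,0,0],0,-1],
  [[0.001,0,0],0,-1],
  [[0.001,0,0],0,-1],
  [[0.001,0,0],0,-1],
  [[0.001,0,0],0,-1],
  [[0.001,0,0],0,-1],
  [[0.001,0,0],0,-1],
  [[0.001,0,0],0,-1],
])

```text
time_s: 7.35
tcp_pos: [0.4659, 0.1417, 0.1457]
orientation: [0.0, 0.814, 0.581, -0.0]
force: [0.5, -1.1, 0.6]
opening: 0.006
gripper_force: 0.5
```

```bash
sed -i "s/^    c=cap(n);/    c=cap(n); save(c,'last_%s.png'%n);/" m.py; python3 m.py wrist
```

```text
wrist cam az 69.70737890274219 lid z 0.1029531619875658
   [0.4786 0.1762] 0.9084323867171624 81 0.5308641975308642
   [0.4789 0.1743] 0.9070600502212312 120 0.5083333333333333
   [0.479  0.1826] 0.20198355142315993 67 0.9552238805970149
   [0.4789 0.1826] 0.28946710279800086 85 0.8117647058823529
  need tool xy mm [ 7.8239 -2.7221] jar rel tcp tool [34.9115  1.6916 43.7584]
```

View pics/last_wrist.png

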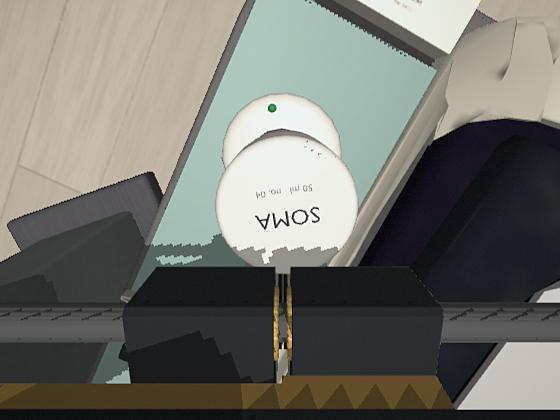

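The jar has started to slide and is still upright: lid at (287,190), foot at (281,150), fingertips at (282,270). Continuing slowly.

>>> jog_arm([
  [[0.001,0,0],0,-1],
  [[0.001,0,0],0,-1],
  [[0.001,0,0],0,-1],
  [[0.001,0,0],0,-1],
  [[0.001,0,0],0,-1],
  [[0.001,0,0],0,-1],
  [[0.001,0,0],0,-1],
  [[0,0,0],0,-1],
  [[-0.002,0,0],0,-1],
  [[-0.006,0,0],0,-1],
  [[-0.012,0,0],0,-1],
  [[0,0,0],0,-1],
])

```text
time_s: 8.4
tcp_pos: [0.461, 0.1278, 0.1456]
orientation: [0.0, 0.814, 0.581, -0.0]
force: [-0.6, 0.5, 0.1]
opening: 0.004
gripper_force: 0.0
```

```bash
python3 m.py wrist
```

```text
wrist cam az 68.48022525836274 lid z 0.10287232059935665
   [0.4808 0.1826] 0.4756258174652469 80 0.75
   [0.48   0.1821] 0.6651921908519108 120 0.7
   [0.479  0.1832] 0.5490161283344397 52 0.5769230769230769
   [0.4789 0.1833] 0.6653209707141138 54 0.5370370370370371
  need tool xy mm [ 0.767  -1.4349] jar rel tcp tool [56.9197  0.0707 43.8035]
```

>>> jog_arm([
  [[-0.01,0,-0.03],0,-1],
  [[0,0,-0.03],0,-1],
  [[0,0,-0.03],0,-1],
  [[0,0,-0.03],0,-1],
  [[0,0,0],0,-1],
  [[0,0,0],0,-1],
])

```text
time_s: 8.95
tcp_pos: [0.4588, 0.1198, 0.2673]
orientation: [0.001, 0.814, 0.581, 0.001]
force: [0.3, -0.3, -1.0]
opening: 0.008
gripper_force: 0.0
```

```bash
python3 m.py wrist; python3 m.py scene
```

```text
wrist cam az 59.63327152177631 lid z nan
   [0.4801 0.1823] 0.2892967228939006 80 0.9875
   [0.48   0.1825] 0.3935928916789944 120 0.9833333333333333
   [0.4793 0.1828] 0.20341508507187855 67 0.8208955223880597
   [0.4791 0.1826] 0.5844179306913854 120 0.5833333333333334
  need tool xy mm [-0.2099 -0.7864] jar rel tcp tool [ 66.3014  -0.1065 163.659 ]
scene cam az -116.69003334006226 lid z 0.09934992278705106
   [0.4795 0.1752] 0.6114783499497813 74 0.7027027027027027
   [0.4794 0.1754] 0.5097098218063527 115 0.7565217391304347
   [0.4814 0.1851] 0.5025051583200657 67 0.835820895522388
   [0.4817 0.1855] 0.6976068275454488 104 0.6442307692307693
  need tool xy mm [10.2458 -1.1286] jar rel tcp tool [ 59.5913   2.1233 162.7291]
```

Remaining error is about 1 mm according to the wrist camera. To cancel any camera-tilt bias, I'll look from the opposite side.

>>> jog_arm([
  [[0.033,0,0],0,-1],
  [[0.033,0,0],0,-1],
  [[0.033,0,0],0,-1],
  [[0.033,0,0],0,-1],
  [[0,0,0],-7.1,-1],
  [[0,0,0],-7.1,-1],
  [[0,0,0],-7.1,-1],
  [[0,0,0],-7.1,-1],
  [[0,0,0],-7.1,-1],
  [[0,0,0],-7.1,-1],
  [[0,0,0],-7.1,-1],
  [[0,0,0],-7.1,-1],
])

```text
time_s: 10.05
tcp_pos: [0.501, 0.2446, 0.2639]
orientation: [-0.001, 0.437, 0.9, -0.001]
force: [0.8, 0.3, 0.6]
opening: 0.005
gripper_force: 0.0
```

>>> jog_arm([
  [[0,0,0],-7.1,-1],
  [[0,0,0],-7.1,-1],
  [[0,0,0],-7.1,-1],
  [[0,0,0],-7.1,-1],
  [[0,0,0],-7.1,-1],
  [[0,0,0],-7.1,-1],
  [[0,0,0],-7.1,-1],
  [[0,0,0],-7.1,-1],
  [[0,0,0],-7.1,-1],
  [[0,0,0],-7.1,-1],
  [[0,0,0],-7.1,-1],
  [[0,0,0],-7.1,-1],
])

```text
time_s: 11.05
tcp_pos: [0.501, 0.2446, 0.2639]
orientation: [-0.001, -0.287, 0.958, -0.0]
force: [-0.5, -0.2, 0.3]
opening: 0.003
gripper_force: 0.0
```

>>> jog_arm([
  [[0,0,0],-7.1,-1],
  [[0,0,0],-7.1,-1],
  [[0,0,0],-7.1,-1],
  [[0,0,0],-7.1,-1],
  [[0,0,0],-7.1,-1],
  [[0,0,0],-2.5,-1],
  [[0,0,0],0,-1],
  [[0,0,0],0,-1],
])

```text
time_s: 11.72
tcp_pos: [0.5011, 0.2446, 0.2645]
orientation: [-0.001, -0.58, 0.814, 0.0]
force: [-0.4, 0.6, -0.2]
opening: 0.005
gripper_force: 0.0
```

```bash
python3 m.py wrist
```

```text
wrist cam az -104.47799899869355 lid z 0.10272865494963354
   [0.479 0.18 ] 0.34148311352281624 80 0.875
   [0.4791 0.1809] 0.4733286174039252 120 0.7916666666666666
   [0.4788 0.182 ] 0.3536357337822413 67 0.7014925373134329
   [0.4806 0.1815] 0.58574868802512 120 0.6416666666666667
  need tool xy mm [-1.0147 -1.1859] jar rel tcp tool [ 67.2802  -0.2341 162.7658]
```

View pics/last_wrist.png

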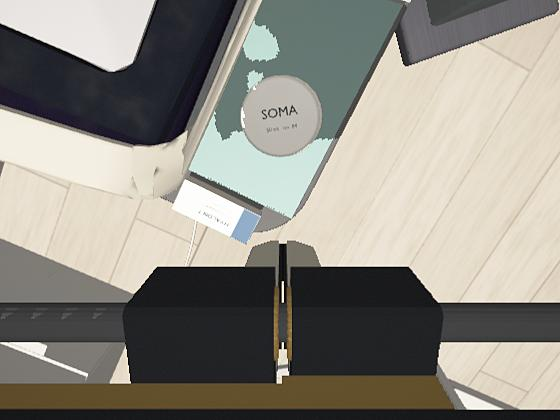

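The wrist view from almost straight above shows the lid at (282,115) hiding the foot completely, so it's close to concentric. To see the foot's rim, I'll move up and sideways.

>>> jog_arm([
  [[0.02,0,-0.035],0,-1],
  [[0.02,0,-0.035],0,-1],
  [[0.02,0,-0.03],0,-1],
  [[0,0,0],0,-1],
  [[0,0,0],0,-1],
])

```text
time_s: 12.18
tcp_pos: [0.4819, 0.1874, 0.3674]
orientation: [0.001, -0.58, 0.815, -0.0]
force: [0.0, -0.7, -0.3]
opening: 0.007
gripper_force: 0.0
```

```bash
cp m.py m2.py; python3 m.py wrist; python3 m.py top
python3 - <<'E'
import cv2,numpy as np
a=cv2.imread('pics/last_wrist.png'); b=cv2.imread('pics/last_top.png')
cv2.imwrite('pics/f.png',np.hstack([cv2.resize(a[60:240,190:370],(400,400),interpolation=cv2.INTER_CUBIC),cv2.resize(b[170:260,200:290],(400,400),interpolation=cv2.INTER_CUBIC)]))
E
```

```text
wrist cam az -108.53177908145976 lid z nan
   [0.4796 0.1804] 0.4524982319440551 80 0.8
   [0.4733 0.168 ] 0.47503761065692196 89 0.6741573033707865
   [0.4789 0.1836] 0.28544109708003584 67 0.9701492537313433
   [0.4789 0.1835] 0.33263465099531847 87 0.8735632183908046
  need tool xy mm [-16.5124  -0.3155] jar rel tcp tool [ 21.6418   1.7387 263.6575]
top cam az -166.48808245187212 lid z nan
   [0.4712 0.1756] 1.6256619781521395 79 0.3037974683544304
   [0.4593 0.1779] 1.3181174616063198 113 0.4424778761061947
   [0.4794 0.1839] 0.4951423529117073 62 0.6451612903225806
   [0.4794 0.184 ] 0.9860707024510855 98 0.5
  need tool xy mm [-12.3168 -17.036 ] jar rel tcp tool [ 16.7558  17.6957 262.6682]
```

View pics/f.png

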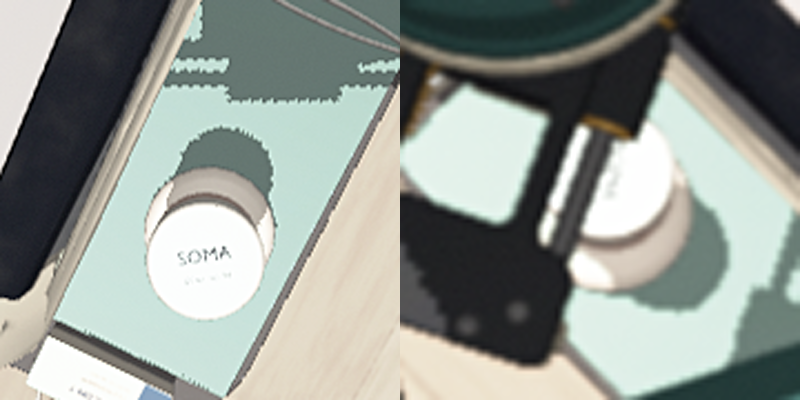

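The left crop (wrist) shows the lid at (205,262) with an even foot rim behind it. The right crop (top view) is partly hidden by the arm. Averaging the opposite views leaves about 1.8 mm to go along direction 106°, so I'll make one fine nudge from there.

>>> jog_arm([
  [[0,0,0],7.1,-1],
  [[0,0,0],7.1,-1],
  [[0,0,0],7.1,-1],
  [[0,0,0],7.1,-1],
  [[0,0,0],7.1,-1],
  [[0,0,0],7.1,-1],
  [[0,0,0],7.1,-1],
  [[0,0,0],7.1,-1],
  [[0,0,0],7.1,-1],
  [[0,0,0],7.1,-1],
  [[0,0,0],7.1,-1],
  [[0,0,0],7.1,-1],
])

```text
time_s: 13.28
tcp_pos: [0.4818, 0.1885, 0.3638]
orientation: [-0.001, 0.126, 0.992, -0.001]
force: [0.3, 0.9, 0.2]
opening: 0.008
gripper_force: 0.0
```

>>> jog_arm([
  [[0,0,0],7.1,-1],
  [[0,0,0],7.1,-1],
  [[0,0,0],7.1,-1],
  [[0,0,0],7.1,-1],
  [[0,0,0],7.1,-1],
  [[0,0,0],7.1,-1],
  [[0,0,0],7.1,-1],
  [[0,0,0],7.1,-1],
  [[0,0,0],3,-1],
  [[-0.03,0,0],0,-1],
  [[-0.0335,-0.0037,0],0,-1],
  [[0,0,0],0,-1],
])

```text
time_s: 14.28
tcp_pos: [0.4965, 0.1231, 0.3638]
orientation: [-0.001, 0.602, 0.798, -0.001]
force: [-1.0, 1.2, -0.7]
opening: 0.004
gripper_force: 0.0
```

>>> jog_arm([
  [[0,0,0.03],0,-1],
  [[0,0,0.03],0,-1],
  [[0,0,0.03],0,-1],
  [[0,0,0.03],0,-1],
  [[0,0,0],0,-1],
  [[0,0,0],0,-1],
])

```text
time_s: 14.78
tcp_pos: [0.4953, 0.1262, 0.2442]
orientation: [-0.001, 0.601, 0.799, -0.001]
force: [1.2, 0.8, 1.4]
opening: 0.001
gripper_force: 0.0
```

```bash
python3 m.py wrist
python3 - <<'E'
from h import *
s,M=axes(); print(s['time_s'],s['tcp_pos'],np.degrees(np.arctan2(M[1,0],M[0,0])),M.T@(np.array([.4958,.1253,.146])-s['tcp_pos']))
E
```

```text
wrist cam az 107.03899686245975 lid z nan
   [0.4798 0.1821] 0.24913035788742127 80 0.9125
   [0.4798 0.1824] 0.5241613355948058 120 0.675
   [0.4792 0.1828] 0.18540641982404266 67 0.8955223880597015
   [0.4792 0.1828] 0.2944485936352409 85 0.7176470588235294
  need tool xy mm [ 0.5687 -0.4697] jar rel tcp tool [ 58.3145   0.1593 144.206 ]
14.8333 [0.49591353 0.12632074 0.24620069] 106.06860342127834 [-0.00095874 -0.00030754  0.1002009 ]
```

>>> jog_arm([
  [[0,0,0.03],0,-1],
  [[0,0,0.03],0,-1],
  [[0,0,0.02],0,-1],
  [[0,0,0.015],0,-1],
  [[0,0,0.005],0,-1],
  [[0,0,0],0,-1],
  [[0,0,0],0,-1],
])

```text
time_s: 15.42
tcp_pos: [0.4966, 0.1262, 0.1476]
orientation: [0.001, 0.601, 0.799, 0.001]
force: [-0.3, -0.2, 0.5]
opening: 0.006
gripper_force: 0.0
```

```bash
python3 m.py wrist
python3 - <<'E'
from h import *
s,M=axes(); print(s['time_s'],s['tcp_pos'],s['force'],M.T@(np.array([.4889,.1493,.146])-s['tcp_pos']))
E
```

```text
wrist cam az 103.33361709434531 lid z 0.10286197306971828
   [0.48   0.1823] 0.5202870754415466 80 0.7875
   [0.4797 0.1817] 0.4868928296677729 120 0.6916666666666667
   [0.479  0.1831] 0.4333615630811305 55 0.6181818181818182
   [0.4789 0.1832] 0.382988050918541 60 0.6
  need tool xy mm [ 1.6617 -0.405 ] jar rel tcp tool [58.0351 -0.9787 45.7649]
15.4667 [0.49662138 0.12616648 0.14777761] [0.8435963  0.07499194 0.05399518] [ 0.02436711 -0.00102335  0.0017708 ]
```

>>> jog_arm([
  [[0.007,0,0],0,-1],
  [[0.007,0,0],0,-1],
  [[0.004,0,0],0,-1],
  [[0.002,0,0],0,-1],
  [[0.001,0,0],0,-1],
  [[0.001,0,0],0,-1],
  [[0.001,0,0],0,-1],
  [[0.0007,0,0],0,-1],
  [[0.0006,0,0],0,-1],
  [[0,0,0],0,-1],
])

```text
time_s: 16.3
tcp_pos: [0.4892, 0.1493, 0.1458]
orientation: [0.0, 0.601, 0.799, 0.0]
force: [1.1, -1.9, 1.5]
opening: 0.008
gripper_force: 0.8
```

>>> jog_arm([
  [[-0.002,0,0],0,-1],
  [[-0.008,0,0],0,-1],
  [[-0.014,0,0],0,-1],
  [[0,0,-0.02],0,-1],
  [[0,0,-0.04],0,-1],
  [[0,0,-0.04],0,-1],
  [[0,0,0],0,-1],
  [[0,0,0],0,-1],
])

```text
time_s: 16.97
tcp_pos: [0.4965, 0.1259, 0.2479]
orientation: [0.001, 0.601, 0.799, 0.001]
force: [0.3, 0.7, -0.6]
opening: 0.009
gripper_force: 0.0
```

```bash
python3 m.py wrist; python3 m.py scene
```

```text
wrist cam az 105.12510935438061 lid z nan
   [0.4793 0.1843] 0.19990718246482886 80 0.95
   [0.4791 0.1844] 0.29763643162525505 120 0.9333333333333333
   [0.4792 0.1828] 0.17300593661838393 67 0.835820895522388
   [0.4793 0.1826] 1.0704970999388455 120 0.49166666666666664
  need tool xy mm [-1.7153 -0.3633] jar rel tcp tool [ 60.8918  -0.0824 143.9274]
scene cam az -116.69003334006226 lid z 0.09944451411270296
   [0.479  0.1779] 0.895079404655795 80 0.575
   [0.4786 0.1775] 0.501356075137193 120 0.6833333333333333
   [0.4815 0.1854] 0.4550975254527176 67 0.8208955223880597
   [0.4818 0.1857] 0.7540778546454713 105 0.638095238095238
  need tool xy mm [7.0182 5.3656] jar rel tcp tool [ 54.3084  -1.9219 142.8323]
```

>>> jog_arm([
  [[-0.01,0,-0.04],0,-1],
  [[-0.035,0,-0.01],0,-1],
  [[-0.035,0,0],0,-1],
  [[-0.035,0,0],0,-1],
  [[-0.035,-0.03,0],0,-1],
  [[-0.02,-0.03,0],0,-1],
  [[0,-0.03,0],0,-1],
  [[0,-0.03,0],0,-1],
  [[0,0,0],0,-1],
  [[0,0,0],0,-1],
])

```text
time_s: 17.9
tcp_pos: [0.4285, -0.0668, 0.2948]
orientation: [-0.0, 0.602, 0.799, -0.0]
force: [0.1, 0.1, 0.5]
opening: 0.006
gripper_force: 0.0
```

```bash
python3 m.py top; python3 m.py scene
python3 - <<'E'
import cv2,numpy as np
a=cv2.imread('pics/last_scene.png'); b=cv2.imread('pics/last_top.png')
cv2.imwrite('pics/g.png',np.hstack([cv2.resize(a[100:300,180:380],(400,400)),cv2.resize(b[170:260,200:290],(400,400),interpolation=cv2.INTER_CUBIC)]))
E
```

```text
top cam az -166.48808245187212 lid z 0.10220416571038116
   [0.4781 0.1839] 0.33000549385810846 80 0.775
   [0.4785 0.184 ] 0.4179351655773586 120 0.8333333333333334
   [0.4796 0.1837] 0.3014474768111078 67 0.835820895522388
   [0.4796 0.1838] 0.4692751294160906 104 0.6826923076923077
  need tool xy mm [-0.4699  1.0108] jar rel tcp tool [227.0069 116.6273 192.8751]
scene cam az -116.69003334006226 lid z 0.33556925755680894
   [0.4786 0.1774] 0.8109589867389706 62 0.5645161290322581
   [0.4767 0.1778] 1.1090047387530277 80 0.475
   [0.4818 0.1846] 0.5198446523598105 45 0.7777777777777778
   [0.4816 0.1847] 0.7288581774292751 68 0.6323529411764706
  need tool xy mm [5.2886 6.6079] jar rel tcp tool [221.3482 112.9639 192.9125]
```

View pics/g.png

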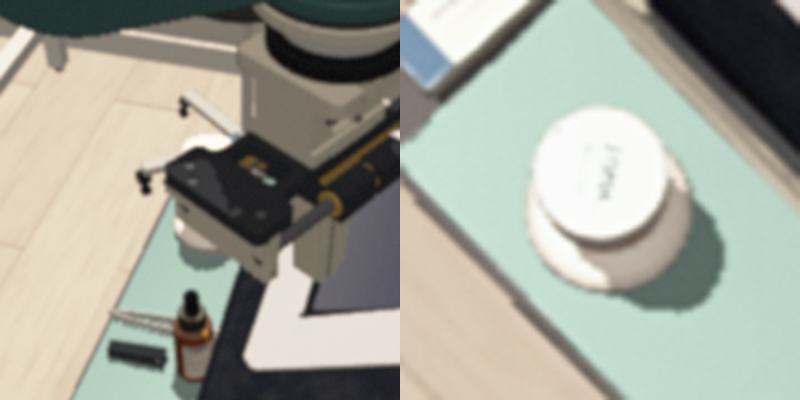

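The unobstructed top view puts the jar upright and within about 1 mm of centre: lid at (.4785,.184), foot at (.4796,.1838). The bottle, tweezers and carton show no sign of having moved, and the hand is clear.

```bash
python3 -c "
from station import robot
print(robot.get_state()['time_s'],robot.job_done())"
```

```text
the job is handed in; nothing more can be done
18.0 None
```

The jar stands upright about 1 mm from the plate's centre by the last top-camera measurement, the hand is clear, nothing else appears to have moved, and the job was handed in at 18.0 s.

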